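# Fetch the stapler from behind the bottle, can and stamp

## Robot

A 7-joint arm with a two-finger parallel gripper is mounted at the origin on a cart in front of the work surface, level with it; the furniture and walls round the work are solid. World frame = base frame: x ahead of the robot, y to its left, z up, the work surface at z = 0. Lengths are in m, angles in rad, forces in N, time in s.
With the tool pointing down it reaches from about 0.4 to 0.875 m from the base axis. Payload 19.3 kg.
Tool frame: the origin (TCP) lies on the centre line of the jaws, within the pads' length; the fingertips stand 8 mm ahead of it and the grasp point (between the pads) lies 11 mm behind it; z points along the fingers, y is the line along which they close (so a half turn about z gives the same grasp; the last joint's range is limited). The gripper opens to 85 mm and grips with 20 to 120 N. Pads are 22 mm wide; open, the fingers measure 114 mm over their backs; the gripper's body (76 mm by 85 mm) begins 54 mm behind the grasp point. The pads swing forward as they close: fully open they stand 13 mm farther back than shut.
Start: joints at [1.125, 0.521, -0.036, 1.599, 0.021, 1.021, -0.113], TCP at [0.229, -0.581, 0.239] pointing down, gripper open.
Joint ranges: [-2.91, 2.91], [-0.3, 2.13], [-1.5, 1.42], [0.17, 2.43], [-1.26, 4.41], [0.16, 1.93], [-2.52, 2.52]. Speed limits (rad/s): [1.89, 1.89, 2.39, 2.39, 3.01, 3.01, 3.01].

## Interface

Orientations are given as [roll, pitch, yaw] about the fixed x, y, z axes, in that order (R = Rz(yaw) Ry(pitch) Rx(roll)).
In Python, from workcell import status, grab_frame, camera_params, bot, search_frame, silhouettes gives the robot as it stands.
- The arm moves only by the shell command python3 -m creep 'ROWS' [FORCE]. ROWS is JSON, a list of rows, each a list of 5 numbers: the shift along the tool's x, y, z in units of 60 mm (1.0 is 60 mm), then the turn about the tool's z in units of 8 degrees (1.0 is 8 degrees), then the opening, from 0 (shut) to 1 (fully open). In form: [[x, y, z, twist, hand], ...]. A call has 1 to 5 rows; each row is the pose to reach, as a shift and turn from the pose commanded when the call began, along the tool's axes at that moment; what a row does not reach only later rows make up. A row lasts 1/8 s, in which the tool goes at most 62.5 mm and 10.7 degrees, less where a joint would pass 70% of its speed; a pose out of reach is approached as far as the arm can. A call with a gripper value outside its range is refused whole. The fingers move at their own pace and stop on an object; FORCE is the grip in N (left out, the last holds). Time passes only in rows, so rows that repeat a pose let the fingers close. It gives the time, the measured TCP pose, the force, the opening and the grip force at its end, in the units of the state.
- status.observe(): the state, without advancing time (a new reading comes with each control period).
- grab_frame(name): name is "side" or "top"; returns the picture (384x512x3 uint8, blue, green, red); there is no depth.
- camera_params(name): a dict with "K" (3x3 intrinsics, pixels), "rvec" (rotation vector, rad) and "tvec" (3), from world to camera coordinates, as OpenCV has them. Camera axes: x right, y down, z forward; pixel columns grow to the right and rows downward; lengths in m; the calibration is good to about 2 mm. A picture is of the moment at which its call begins. camera_params takes no time and is no camera call.
- bot.job_done(): hands the job in; it is judged then, once.
Trained networks look in the newest picture that a camera, given by its name, has taken for a name from the list of things; names that differ only in an ending like _2 or _b are one class to them, and where a whole thing is asked for, a point or a joint stands for the part that bears it (a point fixed in the world has none). Each returns a list of dicts, best first, with "p" (0 to 1); they miss things now and then, are a little off and sometimes report something else, mostly with a low value. They report only what shows in the picture. A call takes as long as a camera call.
- search_frame(camera, name): "extent" ([left, top, right, bottom] as shares, 0 to 1, of the picture: columns of its width, rows of its height, round what is visible of it).
- silhouettes(camera, name): "mask" (384x512 bool, what is visible of it) and "extent" ([left, top, right, bottom] as shares, 0 to 1, of the picture: columns of its width, rows of its height, round what is visible of it).
The state is a dict: "clock": time; "qpos": joint angles; "qd": joint speeds; "joint_efforts": joint torques, N m; "position": TCP position; "tool_rot": TCP orientation; "force": force on the tool from outside, world axes, zero at the start; "moment": the same for the moment, N m; "grip_width": finger opening in m; "finger_force": force on a finger pad.
Only numpy, scipy, OpenCV 4.12 (cv2) and the standard library are available. Lean on these libraries where they do the work, as an engineer would, in place of code of your own. Each camera call takes 0.05 s, during which the arm holds its last target. There are 200 camera calls.

## Task

The stapler is shut in at the back of the dark wooden supply board, behind the bottle, the air-duster can and the hand stamp. Clear those three off to the blue side mat, standing upright, then fetch the stapler and lay it squarely in the middle of the green stapling pad; only then put the bottle, the can and the stamp back, upright, where each of them stood at the start. Do not knock anything over, and leave the other things on the desk alone.

Things in the scene. Friction and masses are not known exactly. Their poses are not given: they have to be found in the camera images.
- bottle_center (a point): White flat bottle with a round orange cap, 211 mm tall, about 0.2 kg, standing upright. The point is at its centre, 105.5 mm above its underside; z is up. The body's section is about 38 mm along its own x and 70 mm along its own y; the cap, 37 mm in diameter, is its top 28 mm and can carry the bottle, firmly and smoothly.
- duster_can_center (a point): Red and white spray can (air duster), round, 52 mm in diameter up to 135 mm, then a shoulder, and a black cap 36 mm in diameter from 150 mm to its top at 200 mm; about 0.2 kg, standing upright. The point is at its centre, 100 mm above its underside; z is up. It can be carried by the cap.
- stamp_center (a point): Hand stamp, 70 mm tall, light: wooden foot 36 x 36 mm, 19 mm high, and an upright black turned handle above it, about 24 mm across at its widest, standing on its foot. The point is at its centre, 35 mm above its underside; z is up. The plant leaves hanging over the desk offer no resistance and may be brushed.
- stapler_center (a point): Red and black desk stapler lying on its base, 0.28 kg or so. It is 150 mm long along its own y, its base is 40 mm wide along its own x, 9 mm high; the red upper arm (which does not move here) is 26 mm wide and reaches up to 50 mm. The point is at mid-length, 25 mm above its underside; z is up. Grasp it across its width, at mid-length.
- board: Dark wooden supply board fixed to the desk, 142 x 215 mm (its x, y), top at 6 mm. Origin on the desk about under its middle; x away from the robot, z up. Pale places: three at x = -30 mm, y = -64, 0, +64 mm (stamp on the middle one, hemmed in by bottle and can, either way round; the bottle has its 70 mm along the board's x); the stapler behind at x = +37 mm, y = 0, along y.
- side_mat: Blue mat fixed to the desk, the side area: 95 mm (its x) by 245 mm (its y), 4 mm thick. Origin on the desk surface under its middle, z up. Empty at the start; on the left or the right in front of the board. On the right mind the fixed monitor: its panel spans about x = 0.51 to 0.53 m, y below -0.21 m, 0.1 to 0.46 m high.
- staple_pad: Stapling pad fixed to the desk, cork with a green middle: 85 mm (its x) by 185 mm (its y), 4 mm thick (the top is flat). Origin on the desk surface under its middle, z up. The stapler goes on its middle, lengthwise along the pad's y, either end first. Empty at the start; beside the side mat. On the left mind the fixed stack of books, 0.18 m high, at about x 0.47 to 0.64 m, y 0.16 to 0.39 m.

How it is judged:
On the way, in this order (a step that is already met when the one before it is completed fails the run):
1. bottle, can and stamp all stand upright on the side mat, released, while the stapler has not yet been moved (x of bottle_center in the frame of side_mat between -0.05 and 0.05 m and y of bottle_center in the frame of side_mat between -0.125 and 0.125 m and z of bottle_center in the frame of side_mat below 0.1135 m and angle between each of bottle_center, duster_can_center, stamp_center's own z axis and vertical below 0.12 rad and linear speed of each of bottle, duster_can, stamp below 0.03 m/s and angular speed of each of bottle, duster_can, stamp below 0.3 rad/s and contact force between the fingers and bottle below 0.2 N and x of duster_can_center in the frame of side_mat between -0.05 and 0.05 m and y of duster_can_center in the frame of side_mat between -0.125 and 0.125 m and z of duster_can_center in the frame of side_mat below 0.108 m and contact force between the fingers and duster_can below 0.2 N and x of stamp_center in the frame of side_mat between -0.05 and 0.05 m and y of stamp_center in the frame of side_mat between -0.125 and 0.125 m and z of stamp_center in the frame of side_mat below 0.043 m and contact force between the fingers and stamp below 0.2 N and distance of stapler_center from where it was at the start of the episode below 0.02 m), for 0.2 s.
2. the stapler lies on the middle of the stapling pad, released, while bottle, can and stamp still stand on the side mat (horizontal distance between stapler_center and staple_pad below 0.015 m and angle between the y axis of stapler_center and the y axis of staple_pad, either way round below 0.17 rad and z of stapler_center in the frame of staple_pad below 0.033 m and angle between stapler_center's own z axis and vertical below 0.1 rad and linear speed of each of stapler, bottle, duster_can, stamp below 0.03 m/s and angular speed of each of stapler, bottle, duster_can, stamp below 0.3 rad/s and contact force between the fingers and stapler below 0.2 N and x of bottle_center in the frame of side_mat between -0.05 and 0.05 m and y of bottle_center in the frame of side_mat between -0.125 and 0.125 m and z of bottle_center in the frame of side_mat below 0.1135 m and angle between each of bottle_center, duster_can_center, stamp_center's own z axis and vertical below 0.12 rad and contact force between the fingers and bottle below 0.2 N and x of duster_can_center in the frame of side_mat between -0.05 and 0.05 m and y of duster_can_center in the frame of side_mat between -0.125 and 0.125 m and z of duster_can_center in the frame of side_mat below 0.108 m and contact force between the fingers and duster_can below 0.2 N and x of stamp_center in the frame of side_mat between -0.05 and 0.05 m and y of stamp_center in the frame of side_mat between -0.125 and 0.125 m and z of stamp_center in the frame of side_mat below 0.043 m and contact force between the fingers and stamp below 0.2 N), for 0.2 s.
At the end, for the whole second after the job is handed in: Stapler flat, at rest, released on the pad, centre within 15 mm of its middle, length within 10 degrees of its long axis; bottle, can and stamp upright, at rest, released, each within 15 mm of where it stood at the start (any turn about the vertical) (horizontal distance between stapler_center and staple_pad below 0.015 m and angle between the y axis of stapler_center and the y axis of staple_pad, either way round below 0.17 rad and z of stapler_center in the frame of staple_pad below 0.033 m and angle between each of stapler_center, bottle_center, duster_can_center, stamp_center's own z axis and vertical below 0.1 rad and linear speed of each of stapler, bottle, duster_can, stamp below 0.03 m/s and angular speed of each of stapler, bottle, duster_can, stamp below 0.3 rad/s and contact force between the fingers and stapler below 0.2 N and distance of each of bottle_center, duster_can_center, stamp_center from where it was at the start of the episode below 0.015 m and contact force between the fingers and bottle below 0.2 N and contact force between the fingers and duster_can below 0.2 N and contact force between the fingers and stamp below 0.2 N); the robot touches nothing.
It fails at once if the bottle, can, stamp or stapler is tipped over (more than about 35 degrees) (angle between any of bottle_center, duster_can_center, stamp_center, stapler_center's own z axis and vertical above 0.6 rad).
It fails at once if another loose thing on the desk (glue stick, eraser, tape, label roll, mouse, mug) is moved by more than 20 mm (distance of any of glue, rubber, tape, roll, mouse, mug from where it was at the start of the episode above 0.02 m).
It also fails if it takes over 144 s, if anything falls off the work surface, if the arm or the gripper's body presses on something with over 40 N, if the wrist force passes 120 N, or if a joint passes its speed limit or range.

## Working session

There is one attempt and no reset: what is moved stays moved. The work goes in short steps, Python scripts to look and compute and a shell command to move; the robot and the scene stay as the last step left them, time stands still between calls to the robot, and variables do not carry over. Pictures are saved under pics/ and viewed, at most 14 in all, crops included, and the job is handed in when it is done.

```bash
mkdir -p pics; ls; python3 - <<'E'
from workcell import *
import cv2
print(status.observe())
for n in("side","top"):
    p=camera_params(n);print(n,p)
    cv2.imwrite(f"pics/{n}0.png",grab_frame(n))
E
```

```text
pics
{'clock': 0.0, 'qpos': array([ 1.12480893,  0.52200402, -0.03634077,  1.59994199,  0.02119415,
        1.02108469, -0.11281753]), 'qd': array([ 6.89454696e-04,  8.74178107e-04, -1.71846162e-03,  5.99050414e-04,
       -9.34981711e-05, -3.27804050e-04,  1.13443900e-04]), 'joint_efforts': array([ 5.07363748e-04, -9.27119064e+01,  1.97984509e+00, -3.69944322e+01,
        1.77132612e-02,  8.25872499e-03, -1.27956368e-04]), 'position': array([ 0.22924949, -0.58112486,  0.23875544]), 'tool_rot': array([-3.14054105e+00,  6.13036341e-05,  3.75767260e-01]), 'force': array([0.19819157, 0.7537238 , 0.08380929]), 'moment': array([-0.01665381, -0.07177686, -0.0255274 ]), 'finger_force': 0.0, 'grip_width': 0.0856319422639168}
side {'K': array([[404.05659865,   0.        , 256.37322775],
       [  0.        , 404.05659865, 193.99979184],
       [  0.        ,   0.        ,   1.        ]]), 'rvec': array([ 0.73368971, -2.83822435,  0.68849707]), 'tvec': array([0.43258265, 0.27888335, 0.79283842])}
top {'K': array([[365.93966092,   0.        , 258.72688312],
       [  0.        , 365.93966092, 193.10182778],
       [  0.        ,   0.        ,   1.        ]]), 'rvec': array([ 2.13135738, -2.13885105,  0.15926243]), 'tvec': array([-0.01007887,  0.53450797,  0.87805225])}
```

View pics/side0.png

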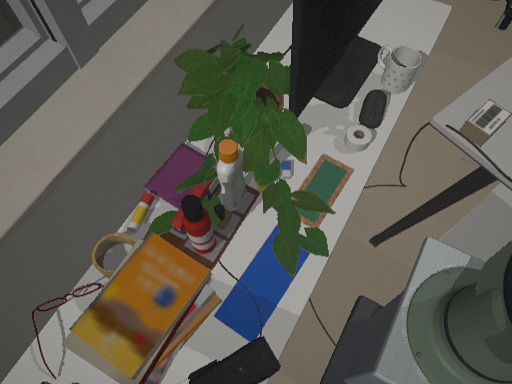

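View pics/top0.png

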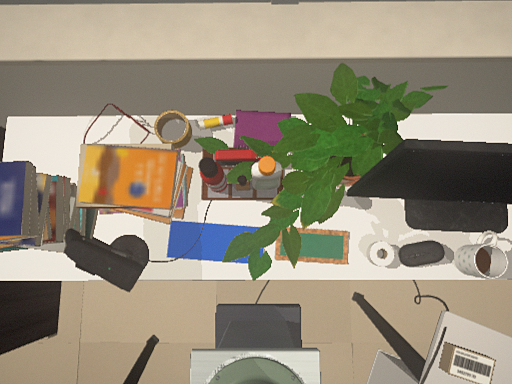

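The side picture shows the bottle's orange cap at about (229,150), the can's black cap at (193,205), the blue mat around (262,282) and the green pad around (325,190). The top picture shows the cap at (267,165), the can at (208,167), the stamp at (242,181) and the red stapler at (235,156).

```bash
cat > h.py <<'E'
import numpy as np, cv2
from workcell import *
def P(n):
    p=camera_params(n); R,_=cv2.Rodrigues(np.array(p["rvec"])); return np.array(p["K"]),R,np.array(p["tvec"])
def plane(n,uv,z):
    K,R,t=P(n); uv=np.atleast_2d(uv).astype(float)
    d=(np.linalg.inv(K)@np.c_[uv,np.ones(len(uv))].T); d=(R.T@d).T; c=-R.T@t
    return c+d*((z-c[2])/d[:,2])[:,None]
def proj(n,X):
    K,R,t=P(n); return cv2.projectPoints(np.atleast_2d(X).astype(float),R,t,K,None)[0].reshape(-1,2)
def tri(a,b):
    Ms=[]
    for n in("side","top"):
        K,R,t=P(n); Ms.append(K@np.c_[R,t])
    X=cv2.triangulatePoints(*Ms,np.array(a,float).reshape(2,1),np.array(b,float).reshape(2,1)); return (X[:3]/X[3]).ravel()
def rect(n,mask,z):
    ys,xs=np.nonzero(mask); w=plane(n,np.c_[xs,ys],z)[:,:2].astype(np.float32); return cv2.minAreaRect(w)
E
python3 - <<'E'
from h import *
np.set_printoptions(precision=4,suppress=True)
print("cams",[-P(n)[1].T@P(n)[2] for n in("side","top")])
for n in("side","top"):
    im=grab_frame(n); cv2.imwrite(f"pics/{n}1.png",im)
    for o,z in(("side_mat",.004),("staple_pad",.004),("board",.006),("bottle_center",.21),("duster_can_center",.2),("stamp_center",.07),("stapler_center",.05)):
        try: r=silhouettes(n,o)
        except Exception as e: print(o,e);continue
        for d in r[:2]:
            e=np.array(d["extent"])*[512,384,512,384]
            print(n,o,round(d["p"],2),e.round(1),d["mask"].sum(), rect(n,d["mask"],z) if "_c" not in o else "")
        if r: np.save(f"m_{n}_{o}.npy",r[0]["mask"])
# crop for viewing
s=cv2.resize(cv2.imread("pics/side1.png")[130:350,130:390],None,fx=3,fy=2.7,interpolation=cv2.INTER_CUBIC)
t=cv2.resize(cv2.imread("pics/top1.png")[110:290,150:370],None,fx=3.3,fy=3.3,interpolation=cv2.INTER_CUBIC)
cv2.imwrite("pics/cs.png",s);cv2.imwrite("pics/ct.png",t)
E
```

```text
cams [array([0.312 , 0.309 , 0.8371]), array([ 0.3898, -0.0199,  0.951 ])]
side side_mat 0.88 [212.9 227.  310.  339.6] 4056 ((0.41590309143066406, 0.10463009029626846), (0.23454701900482178, 0.09768694639205933), 85.0982437133789)
side side_mat 0.35 [164.4 184.9 259.9 269.8] 1778 ((0.5946674346923828, 0.030745692551136017), (0.21547946333885193, 0.14099062979221344), 88.2107925415039)
side staple_pad 0.89 [295.  155.  354.7 230.6] 1739 ((0.4080743193626404, -0.1464473456144333), (0.18487052619457245, 0.08475130796432495), 85.59717559814453)
side staple_pad 0.6 [173.  177.7 220.5 234.2] 553 ((0.6446788907051086, 0.020923495292663574), (0.16007770597934723, 0.04945586621761322), 88.21102142333984)
side board 0.62 [160.7 186.9 259.6 272.1] 1996 ((0.5960241556167603, 0.03243664652109146), (0.21888235211372375, 0.14341476559638977), 89.7061996459961)
side bottle_center 0.61 [218.9 138.2 246.1 211.7] 1512 
side duster_can_center 0.71 [179.  198.6 218.2 256.5] 1410 
side stamp_center 0.75 [214.8 201.  233.5 232.2] 266 
side stamp_center 0.62 [212.4 227.3 308.8 339.5] 4079 
side stapler_center 0.82 [172.6 173.5 219.9 231.9] 666 
top side_mat 0.8 [168.7 222.9 264.  265.2] 2594 ((0.4136222302913666, 0.10279931873083115), (0.24841727316379547, 0.09905152767896652), 85.3694839477539)
top staple_pad 0.77 [270.  231.  350.1 263. ] 1772 ((0.40472227334976196, -0.14600270986557007), (0.18522432446479797, 0.08466805517673492), 86.01038360595703)
top board 0.69 [197.2 147.2 278.9 201.6] 1031 ((0.5935927033424377, 0.033358581364154816), (0.21240931749343872, 0.13750188052654266), 89.76537322998047)
top bottle_center 0.88 [251.  157.4 280.2 190.7] 833 
top duster_can_center 0.61 [202.7 157.4 227.2 194.6] 682 
top stamp_center 0.45 [239.7 174.4 250.8 187.3] 159 
top stapler_center 0.75 [215.8 151.6 260.4 166.1] 560
```

View pics/ct.png

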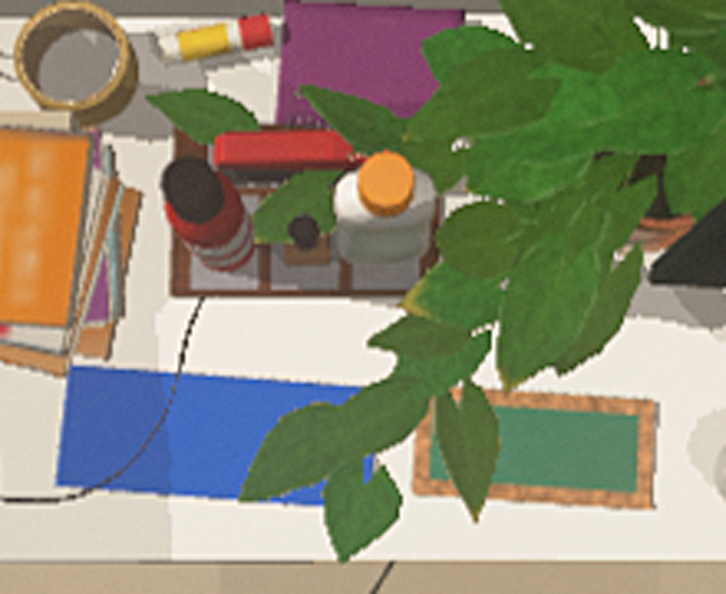

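View pics/cs.png

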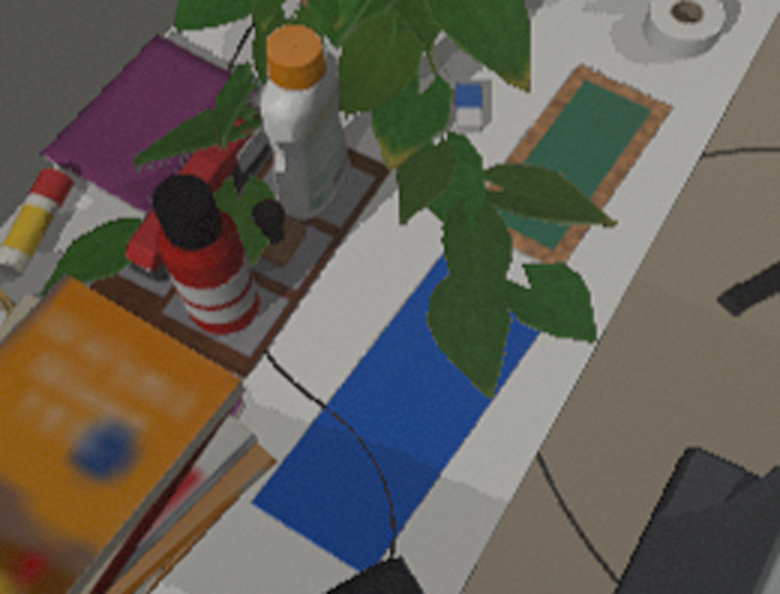

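The crops show the can on the left place, the stamp in the middle and the bottle on the right. The mat is at the front left and the pad at the front right. Next I measure the caps.

```bash
python3 - <<'E'
from h import *
np.set_printoptions(precision=4,suppress=True)
C={}
for n in("side","top"):
    im=cv2.imread(f"pics/{n}1.png"); hsv=cv2.cvtColor(im,cv2.COLOR_BGR2HSV)
    x0,y0,x1,y1=(180,130,250,260) if n=="side" else (195,150,285,200)
    roi=np.zeros(im.shape[:2],bool); roi[y0:y1,x0:x1]=1
    o=roi&(hsv[...,0]>5)&(hsv[...,0]<22)&(hsv[...,1]>170)&(hsv[...,2]>130)
    b=roi&(hsv[...,2]<70)&(hsv[...,1]<140)
    for nm,m in(("orange",o),("black",b)):
        k,l,s,c=cv2.connectedComponentsWithStats(m.astype(np.uint8))
        for i in np.argsort(-s[1:,4])[:3]+1: print(n,nm,s[i],c[i])
# predicted outlines with nominal pose
def circ(x,y,z,r): a=np.linspace(0,2*np.pi,60); return np.c_[x+r*np.cos(a),y+r*np.sin(a),0*a+z]
def box(pts): p=pts.min(0);q=pts.max(0); return np.r_[p,q].round(1), pts.mean(0).round(1)
for n in("side","top"):
    print(n,"cap pred",box(proj(n,np.r_[circ(.565,-.031,.189,.0185),circ(.565,-.031,.217,.0185)])))
    print(n,"can cap pred",box(proj(n,np.r_[circ(.565,.097,.156,.018),circ(.565,.097,.206,.018)])))
    print(n,"can body pred",box(proj(n,np.r_[circ(.565,.097,.006,.026),circ(.565,.097,.141,.026)])))
    print(n,"stamp top",proj(n,[.565,.033,.07]))
E
```

```text
side orange [219 140  18  23 244] [226.5    149.7418]
side orange [180 251  13   9  65] [184.1538 256.3846]
side black [180 183  41  40 679] [196.7673 204.6568]
side black [210 200  40  46 591] [225.4924 219.4704]
side black [180 158  37  30 338] [200.5266 175.7367]
top orange [259 156  16  19 244] [266.5451 164.7664]
top orange [256 154   1   1   1] [256. 154.]
top black [200 158  18  19 262] [208.2672 166.9542]
top black [238 176   9   9  65] [241.7538 179.8154]
top black [221 162  18   3  48] [229.4792 162.9167]
side cap pred (array([220.2, 138.6, 240.9, 163.4]), array([230.6, 151. ]))
side can cap pred (array([182.6, 195. , 206.7, 225. ]), array([194.8, 210.1]))
side can body pred (array([184.3, 206.9, 218.7, 255.8]), array([202.3, 231.9]))
side stamp top [[219.4101 208.591 ]]
top cap pred (array([258.2, 156.3, 276.2, 176.6]), array([267.1, 166.4]))
top can cap pred (array([197.2, 158.2, 217.3, 179.6]), array([207.5, 169. ]))
top can body pred (array([198.7, 161.9, 227.2, 193.7]), array([213.8, 178.4]))
top stamp top [[240.2702 179.1133]]
```

```bash
python3 -m creep '[[0,0,-1.0,0,0.7],[0,0,-1.6,0,0.7]]' 40
```

```text
clock: 1.15
position: [0.2294, -0.5817, 0.3378]
tool_rot: [3.14, -0.0, 0.376]
force: [-0.7, 0.0, 0.1]
grip_width: 0.0596
finger_force: 0.0
```

```bash
cat > d.py <<'E'
import sys; from h import *
from scipy.spatial.transform import Rotation as Ro
v=[float(a) for a in sys.argv[1:]]  # x y z [yawdeg]
s=status.observe(); R=Ro.from_euler("xyz",s["tool_rot"]).as_matrix()
d=R.T@(np.array(v[:3])-s["position"])/.06
yaw=np.degrees(s["tool_rot"][2]); tw=0 if len(v)<4 else -((v[3]-yaw+180)%360-180)/8
print("rows",d.round(2),"twist",round(tw,2),"q",s["qpos"].round(2),"pos",s["position"].round(4),"yaw",round(yaw,1))
E
python3 d.py .41 -.05 .338 90
```

```text
rows [ 6.05 -7.14 -0.02] twist -8.56 q [ 1.12  0.44 -0.03  1.47  0.01  1.23 -0.11] pos [ 0.2294 -0.5817  0.3378] yaw 21.5
```

```bash
python3 -m creep '[[0.7,-0.8,0,-1,0.7],[1.35,-1.55,0,-2,0.7],[2,-2.3,0,-3,0.7],[2.6,-3.1,0,-4,0.7],[3.2,-3.8,0,-5,0.7]]'; python3 d.py .41 -.05 .338 90
```

```text
clock: 1.78
position: [0.3245, -0.2969, 0.3356]
tool_rot: [3.141, 0.0, 1.079]
force: [1.8, -1.3, 0.8]
grip_width: 0.0599
finger_force: 0.0
rows [ 4.3  -0.69 -0.04] twist -3.52 q [ 0.88  0.13 -0.3   1.92  0.04  1.1   0.07] pos [ 0.3245 -0.2969  0.3356] yaw 61.8
```

```bash
python3 -m creep '[[1,-0.2,0,-1,0.7],[2,-0.4,0,-2,0.7],[3,-0.5,0,-3,0.7],[4,-0.69,0,-3.52,0.7],[4.3,-0.69,0,-3.52,0.7]]'; python3 d.py .566 -.031 .3 90
```

```text
clock: 2.4
position: [0.4114, -0.0491, 0.3357]
tool_rot: [3.141, -0.0, 1.571]
force: [-0.3, -1.4, -0.3]
grip_width: 0.0601
finger_force: 0.0
rows [0.3  2.58 0.6 ] twist 0.0 q [ 0.53  0.1  -0.6   1.96  0.06  1.1  -0.09] pos [ 0.4114 -0.0491  0.3357] yaw 90.0
```

```bash
python3 -m creep '[[0.1,1,0.2,0,0.7],[0.2,2,0.4,0,0.7],[0.3,2.58,0.6,0,0.7],[0.3,2.58,1.0,0,0.7],[0.3,2.58,1.4,0,0.7]]'; python3 - <<'E'
from h import *
for n in("side","top"):
    cv2.imwrite(f"pics/{n}2.png",grab_frame(n))
a=cv2.imread("pics/side2.png")[100:270,150:320];b=cv2.imread("pics/top2.png")[100:270,180:350]
cv2.imwrite("pics/c2.png",cv2.resize(np.hstack([a,b]),None,fx=2.3,fy=2.3))
E
python3 d.py .566 -.031 .196 90
```

```text
clock: 3.02
position: [0.566, -0.0349, 0.2503]
tool_rot: [-3.141, -0.0, 1.566]
force: [-0.2, 0.1, -0.2]
grip_width: 0.06
finger_force: 0.0
rows [0.07 0.02 0.89] twist -0.04 q [ 0.37  0.47 -0.57  1.72  0.29  1.04 -0.31] pos [ 0.5648 -0.0352  0.2492] yaw 89.7
```

View pics/c2.png

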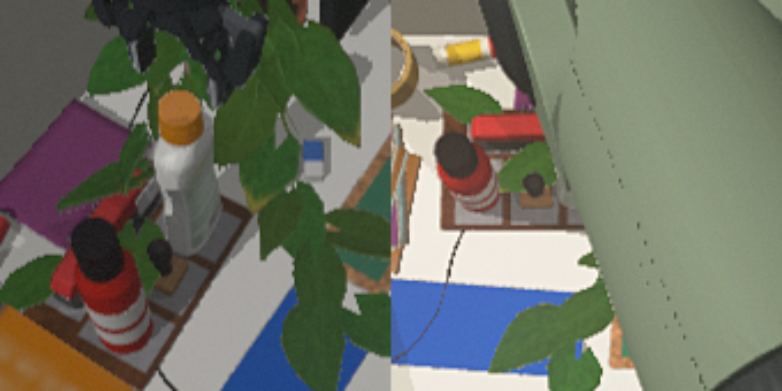

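The left half (side view) shows the fingers just above the orange cap, spanning it along x. In the right half (top view) the arm hides the bottle. I descend and grip.

```bash
python3 -m creep '[[0.07,0.02,0.4,0,0.7],[0.07,0.02,0.7,0,0.7],[0.07,0.02,0.88,0,0.7],[0.07,0.02,0.88,0,0.7],[0.07,0.02,0.88,0,0.5]]' 40;python3 -m creep '[[0,0,0,0,0.3],[0,0,0,0,0.3],[0,0,0,0,0.3]]' 40; python3 d.py .566 -.031 .196 90
```

```text
clock: 3.75
position: [0.5673, -0.031, 0.1991]
tool_rot: [3.141, 0.0, 1.565]
force: [0.3, -0.2, -0.1]
grip_width: 0.0435
finger_force: 0.0
clock: 4.12
position: [0.5676, -0.0309, 0.1994]
tool_rot: [3.14, 0.0, 1.565]
force: [0.3, 0.3, 7.0]
grip_width: 0.0359
finger_force: 40.2
rows [-0.   -0.03  0.06] twist -0.04 q [ 0.34  0.53 -0.55  1.77  0.33  0.93 -0.35] pos [ 0.5676 -0.0309  0.1994] yaw 89.7
```

```bash
python3 -m creep '[[0,0,-0.4,0,0.3],[0,0,-0.8,0,0.3],[0,-0.5,-1,0,0.3],[0.1,-1.1,-1,0,0.3],[0.3,-1.7,-1,0,0.3]]';python3 -m creep '[[0.2,-0.4,0,0,0.3],[0.4,-0.8,0,0,0.3],[0.42,-0.9,0,0,0.3],[0.42,-0.9,0,0,0.3]]'; python3 d.py .412 .014 .197 90
```

```text
clock: 4.75
position: [0.4639, -0.0125, 0.2587]
tool_rot: [3.141, 0.0, 1.565]
force: [0.4, 0.4, -1.3]
grip_width: 0.0356
finger_force: 40.8
clock: 5.25
position: [0.4115, 0.0129, 0.2588]
tool_rot: [3.141, 0.0, 1.565]
force: [0.3, -0.5, -1.5]
grip_width: 0.0358
finger_force: 40.8
rows [0.02 0.01 1.03] twist -0.04 q [ 0.41  0.2  -0.66  2.07  0.15  0.91 -0.34] pos [0.4115 0.0129 0.2588] yaw 89.7
```

```bash
python3 -m creep '[[0,0,0.4,0,0.3],[0,0,0.75,0,0.3],[0,0,0.95,0,0.3],[0,0,1.02,0,0.3],[0,0,1.02,0,0.3]]';python3 -m creep '[[0,0,0,0,0.45],[0,0,0,0,0.6],[0,0,0,0,0.7],[0,0,-0.4,0,0.7],[0,0,-1.2,0,0.7]]'; python3 d.py .566 .095 .27 90
```

```text
clock: 5.88
position: [0.4119, 0.0132, 0.1976]
tool_rot: [3.141, -0.0, 1.565]
force: [-0.7, 0.6, -1.6]
grip_width: 0.036
finger_force: 40.8
clock: 6.5
position: [0.4104, 0.0131, 0.2693]
tool_rot: [-3.139, -0.001, 1.566]
force: [0.1, -0.4, 0.5]
grip_width: 0.0598
finger_force: 0.0
rows [ 1.38  2.59 -0.02] twist -0.04 q [ 0.42  0.18 -0.67  2.06  0.14  0.94 -0.33] pos [0.4104 0.0131 0.2693] yaw 89.7
```

```bash
python3 -m creep '[[0.4,0.7,0,0,0.7],[0.8,1.5,0,0,0.7],[1.2,2.2,0,0,0.7],[1.38,2.59,0,0,0.7],[1.38,2.59,0,0,0.7]]';  python3 - <<'E'
from h import *
for n in("side","top"):
    cv2.imwrite(f"pics/{n}3.png",grab_frame(n))
a=cv2.imread("pics/side3.png")[130:330,130:330];b=cv2.imread("pics/top3.png")[100:300,160:360]
cv2.imwrite("pics/c3.png",cv2.resize(np.hstack([a,b]),None,fx=2,fy=2))
E
python3 d.py .566 .095 .178 90
```

```text
clock: 7.12
position: [0.5678, 0.096, 0.2686]
tool_rot: [-3.141, -0.001, 1.566]
force: [-1.5, -0.3, -0.6]
grip_width: 0.06
finger_force: 0.0
rows [ 0.   -0.01  1.52] twist -0.04 q [ 0.19  0.47 -0.64  1.68  0.31  1.1  -0.55] pos [0.5666 0.0949 0.269 ] yaw 89.7
```

View pics/c3.png

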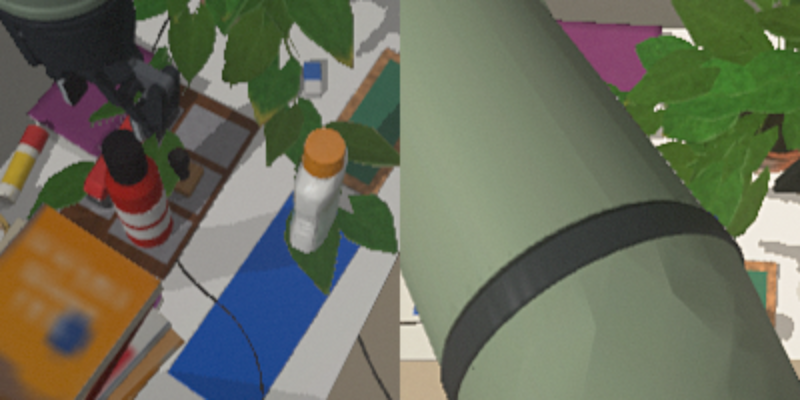

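The side view shows the bottle standing on the mat near its right end (crop 315,190), and the fingers either side of the can's cap (crop 125,155). I descend and grip.

```bash
python3 -m creep '[[0,0,0.5,0,0.7],[0,0,1,0,0.7],[0,0,1.4,0,0.7],[0,0,1.52,0,0.7],[0,0,1.52,0,0.5]]' 40;python3 -m creep '[[0,0,0,0,0.3],[0,0,0,0,0.3],[0,0,0,0,0.3]]' 40; python3 d.py .408 .183 .238 90
```

```text
clock: 7.85
position: [0.567, 0.0948, 0.1786]
tool_rot: [3.141, 0.0, 1.565]
force: [0.0, 0.3, -0.4]
grip_width: 0.0438
finger_force: 0.0
clock: 8.22
position: [0.5677, 0.0952, 0.1791]
tool_rot: [3.14, -0.0, 1.565]
force: [1.1, -0.1, 7.6]
grip_width: 0.0353
finger_force: 40.8
rows [ 1.45 -2.67 -0.99] twist -0.04 q [ 0.15  0.57 -0.6   1.77  0.4   0.92 -0.62] pos [0.5677 0.0952 0.1791] yaw 89.7
```

```bash
python3 -m creep '[[0,0,-0.4,0,0.3],[0,0,-0.8,0,0.3],[0,-0.5,-1,0,0.3],[0,-1.1,-1,0,0.3],[0,-1.7,-1,0,0.3]]';python3 -m creep '[[0,-0.5,0,0,0.3],[0.2,-0.9,0,0,0.3],[0.7,-0.97,0,0,0.3],[1.2,-0.97,0,0,0.3],[1.45,-0.97,0,0,0.3]]'; python3 d.py .408 .183 .177 90
```

```text
clock: 8.85
position: [0.4639, 0.0956, 0.2384]
tool_rot: [3.141, 0.0, 1.565]
force: [-0.5, 0.9, -0.9]
grip_width: 0.0349
finger_force: 40.6
clock: 9.48
position: [0.4072, 0.1842, 0.2384]
tool_rot: [3.141, -0.0, 1.567]
force: [0.1, -1.1, -1.7]
grip_width: 0.0353
finger_force: 40.5
rows [-0.02  0.01  1.02] twist -0.03 q [ 0.06  0.31 -0.74  2.02  0.26  0.91 -0.83] pos [0.4072 0.1842 0.2384] yaw 89.8
```

```bash
python3 -m creep '[[0,0,0.4,0,0.3],[0,0,0.75,0,0.3],[0,0,0.95,0,0.3],[0,0,1.02,0,0.3],[0,0,1.02,0,0.3]]';python3 -m creep '[[0,0,0,0,0.45],[0,0,0,0,0.6],[0,0,0,0,0.7],[0,0,-0.4,0,0.7],[0,0,-1.2,0,0.7]]'; python3 d.py .42 .1 .26 90
```

```text
clock: 10.1
position: [0.4078, 0.183, 0.1774]
tool_rot: [3.141, -0.0, 1.565]
force: [0.1, 0.5, -1.5]
grip_width: 0.0349
finger_force: 40.5
clock: 10.72
position: [0.4066, 0.1826, 0.2489]
tool_rot: [-3.139, 0.001, 1.566]
force: [0.6, -0.2, 0.5]
grip_width: 0.0596
finger_force: 0.0
rows [-1.38  0.23 -0.19] twist -0.04 q [ 0.07  0.3  -0.75  2.01  0.25  0.93 -0.81] pos [0.4066 0.1826 0.2489] yaw 89.7
```

```bash
python3 - <<'E'
from h import *
np.set_printoptions(precision=4,suppress=True)
im=grab_frame("side");cv2.imwrite("pics/side4.png",im)
for o in("stamp_center","stapler_center"):
    for d in silhouettes("side",o)[:1]:
        e=np.array(d["extent"])*[512,384,512,384]; print(o,d["p"],e,d["mask"].sum())
        im[d["mask"]]=im[d["mask"]]//2+np.array([127,0,127],np.uint8)
for x in(.56,.566):
  for y in (.028,.034):
    b=np.array([[x+a*.018,y+c*.018,z] for a in(-1,1) for c in(-1,1) for z in(.006,.025)])
    q=proj("side",np.r_[b,[[x,y,.076]]]); print(x,y,q.min(0),q.max(0),"top",q[-1])
cv2.imwrite("pics/c4.png",cv2.resize(np.hstack([im[150:270,130:270],cv2.imread("pics/side4.png")[150:270,130:270]]),None,fx=2.8,fy=2.8,interpolation=cv2.INTER_CUBIC))
E
```

```text
0.56 0.028 [213.1678 206.5096] [236.0895 230.1385] top [222.4325 206.5096]
0.56 0.034 [211.7169 208.6638] [234.7353 232.3453] top [220.9351 208.7826]
0.566 0.028 [210.8535 205.2641] [233.7978 228.9265] top [219.9872 205.2641]
0.566 0.034 [209.3987 207.4898] [232.4397 231.1267] top [218.4854 207.5297]
```

View pics/c4.png

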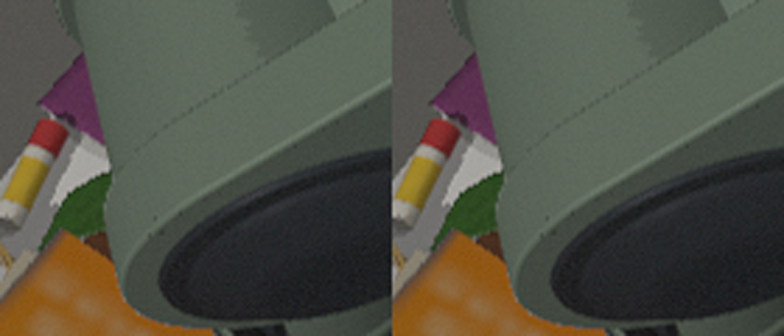

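The arm hides the stamp in this picture (crop centre), so I use the earlier measurement and look again from above the stamp.

```bash
python3 d.py .565 .031 .15 90; python3 -m creep '[[-0.5,0.6,0,0,0.7],[-1,1.2,0,0,0.7],[-1.5,1.8,0,0,0.7],[-2,2.3,0,0,0.7],[-2.5,2.64,0.5,0,0.7]]';python3 -m creep '[[0,0,0.5,0,0.7],[0,0,1,0,0.7]]'; python3 - <<'E'
from h import *
im=grab_frame("side");cv2.imwrite("pics/side5.png",im)
cv2.imwrite("pics/c5.png",cv2.resize(im[130:330,130:330],None,fx=3,fy=3,interpolation=cv2.INTER_CUBIC))
s=status.observe()["position"]; print("tip",proj("side",s-[0,0,.008]))
E
python3 d.py .565 .031 .048 90
```

```text
rows [-2.52  2.62  1.68] twist -0.04 q [ 0.07  0.29 -0.75  2.01  0.25  0.93 -0.82] pos [0.4082 0.1833 0.2507] yaw 89.7
clock: 11.5
position: [0.5667, 0.031, 0.2188]
tool_rot: [3.14, -0.0, 1.565]
force: [-0.6, 0.5, 0.4]
grip_width: 0.0593
finger_force: 0.0
clock: 11.75
position: [0.5645, 0.0316, 0.1568]
tool_rot: [-3.14, -0.0, 1.565]
force: [0.3, -1.2, -0.4]
grip_width: 0.0599
finger_force: 0.0
tip [[217.16588778 191.78820323]]
rows [-0.01  0.05  1.76] twist -0.04 q [ 0.26  0.59 -0.59  1.82  0.42  0.87 -0.54] pos [0.5628 0.0315 0.1534] yaw 89.7
```

View pics/c5.png

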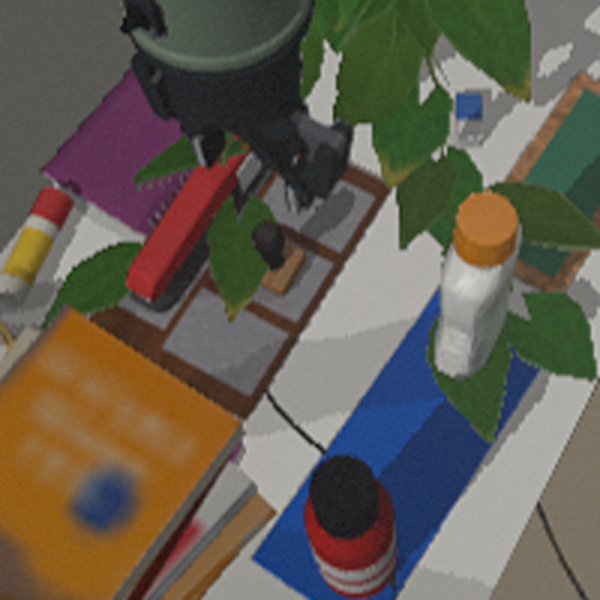

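The side view shows the bottle at crop (480,290) and the can at (350,530), both standing on the mat. The stamp knob at (268,237) lies where predicted, under the fingers.

```bash
python3 -m creep '[[0,0.04,0.6,0,0.55],[0,0.04,1.1,0,0.55],[0,0.04,1.5,0,0.55],[0,0.04,1.76,0,0.55],[0,0.04,1.76,0,0.5]]' 25;python3 -m creep '[[0,0,0,0,0.35],[0,0,0,0,0.15],[0,0,0,0,0.15],[0,0,0,0,0.15]]' 25; python3 d.py .414 .1 .108 90
```

```text
clock: 12.42
position: [0.5669, 0.0321, 0.0527]
tool_rot: [-3.14, 0.0, 1.566]
force: [0.3, -0.3, 0.2]
grip_width: 0.043
finger_force: 0.0
clock: 12.92
position: [0.5678, 0.0321, 0.0543]
tool_rot: [3.14, 0.0, 1.565]
force: [-1.8, -0.1, 7.1]
grip_width: 0.0219
finger_force: 24.3
rows [ 1.12 -2.57 -0.9 ] twist -0.04 q [ 0.19  0.74 -0.5   1.86  0.54  0.68 -0.63] pos [0.5678 0.0321 0.0543] yaw 89.7
```

```bash
python3 -m creep '[[0,0,-0.4,0,0.15],[0,0,-0.8,0,0.15],[0.3,-0.5,-1,0,0.15],[0.7,-1.1,-1,0,0.15],[1.05,-1.7,-1,0,0.15]]';python3 -m creep '[[0,-0.4,0,0,0.15],[0,-0.8,0,0,0.15],[0,-0.87,0,0,0.15],[0,-0.87,0,0,0.15]]'; python3 d.py .414 .095 .0523 90
```

```text
clock: 13.55
position: [0.4649, 0.0962, 0.114]
tool_rot: [3.14, -0.0, 1.565]
force: [0.8, 0.7, -1.2]
grip_width: 0.0215
finger_force: 24.6
clock: 14.05
position: [0.4142, 0.0959, 0.1137]
tool_rot: [3.14, -0.0, 1.565]
force: [0.8, -0.1, -0.2]
grip_width: 0.0218
finger_force: 24.7
rows [-0.02 -0.    1.02] twist -0.04 q [ 0.1   0.48 -0.59  2.19  0.47  0.59 -0.84] pos [0.4142 0.0959 0.1137] yaw 89.7
```

```bash
python3 -m creep '[[0,0,0.4,0,0.15],[0,0,0.75,0,0.15],[0,0,0.95,0,0.15],[0,0,1.02,0,0.15],[0,0,1.02,0,0.15]]';python3 -m creep '[[0,0,0,0,0.3],[0,0,0,0,0.45],[0,0,0,0,0.55],[0,0,-0.7,0,0.55],[0,0,-1.5,0,0.55]]'; python3 -m creep '[[0,0,-1,0,0.7],[0,0,-1.8,0,0.7]]';python3 d.py .634 .031 .25 90
```

```text
clock: 14.68
position: [0.4138, 0.0961, 0.0523]
tool_rot: [3.141, 0.0, 1.565]
force: [-0.7, 0.3, -1.8]
grip_width: 0.0214
finger_force: 24.8
clock: 15.3
position: [0.4128, 0.096, 0.1429]
tool_rot: [-3.14, -0.0, 1.566]
force: [1.7, 0.1, 0.5]
grip_width: 0.0469
finger_force: 0.0
clock: 15.55
position: [0.4133, 0.096, 0.2523]
tool_rot: [3.141, -0.0, 1.566]
force: [0.4, -1.1, 0.1]
grip_width: 0.0601
finger_force: 0.0
rows [-1.06  3.68  0.04] twist -0.04 q [ 0.28  0.25 -0.75  2.05  0.21  0.92 -0.59] pos [0.4133 0.096  0.2523] yaw 89.7
```

```bash
python3 d.py .42 -.14 .25; python3 -m creep '[[-1,0,0,0,0.7],[-2,0,0,0,0.7],[-3,0,0,0,0.7],[-3.9,0.1,0,0,0.7],[-3.93,0.1,0,0,0.7]]'; python3 - <<'E'
from h import *
I=[]
for n in("side","top"):
    im=grab_frame(n);cv2.imwrite(f"pics/{n}6.png",im)
    hsv=cv2.cvtColor(im,cv2.COLOR_BGR2HSV)
    x0,y0,x1,y1=(165,170,225,240) if n=="side" else (205,140,290,175)
    roi=np.zeros(im.shape[:2],bool); roi[y0:y1,x0:x1]=1
    m=roi&((hsv[...,0]<6)|(hsv[...,0]>172))&(hsv[...,1]>150)&(hsv[...,2]>60)
    k,l,s,c=cv2.connectedComponentsWithStats(m.astype(np.uint8)); i=1+np.argmax(s[1:,4])
    print(n,s[i],rect(n,l==i,.045))
    for o in("stapler_center","bottle_center","duster_can_center","stamp_center"):
        for d in silhouettes(n,o)[:1]: print(o,d["p"],(np.array(d["extent"])*[512,384,512,384]).round(1))
    I.append(im[140:340,140:340])
cv2.imwrite("pics/c6.png",cv2.resize(np.hstack(I),None,fx=2,fy=2))
E
```

```text
rows [-3.93  0.13  0.04] twist 0 q [ 0.28  0.25 -0.75  2.05  0.21  0.92 -0.59] pos [0.4133 0.096  0.2523] yaw 89.7
clock: 16.18
position: [0.4178, -0.1434, 0.2499]
tool_rot: [-3.141, 0.0, 1.56]
force: [0.5, 0.4, -0.5]
grip_width: 0.0595
finger_force: 0.0
side [172 182  39  48 613] ((0.6350010633468628, 0.041777126491069794), (0.03125873580574989, 0.12755665183067322), 0.9717879295349121)
stapler_center 0.96 [172.3 174.2 220.  234.7]
bottle_center 0.57 [276.3 192.7 302.2 257. ]
duster_can_center 0.83 [228.8 282.  262.6 330.1]
stamp_center 0.69 [258.8 263.1 279.8 289.3]
top [215 149  49  11 392] ((0.6353064775466919, 0.038171060383319855), (0.12267342954874039, 0.02628709189593792), 89.70550537109375)
stapler_center 0.81 [217.4 152.5 267.5 167.6]
bottle_center 0.84 [232.5 232.3 262.  248.5]
duster_can_center 0.69 [154.6 231.3 193.  260.5]
stamp_center 0.53 [210.6 234.9 224.4 247.1]
```

View pics/c6.png

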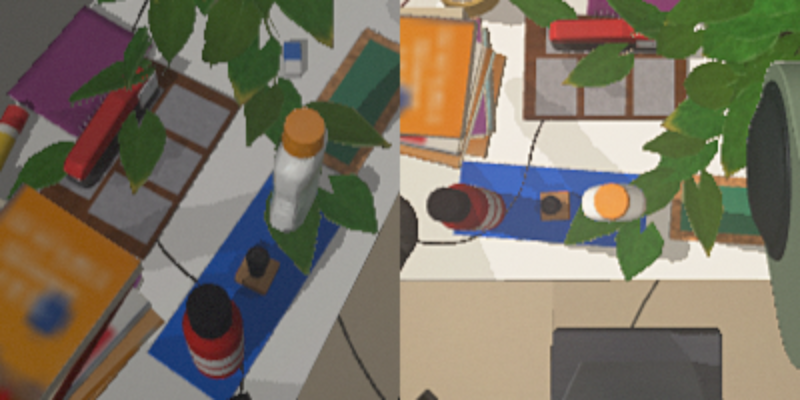

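Both views show the bottle, stamp and can upright on the mat at crop left (300,180), (257,265) and (212,330). The stapler is free on the board at about (100,130).

```bash
python3 d.py .634 .033 .15 90; python3 -m creep '[[0.6,0.75,0,0,0.75],[1.2,1.5,0,0,0.75],[1.8,2.2,0,0,0.75],[2.4,2.9,0,0,0.75],[2.93,3.6,0.2,-0.08,0.75]]' 40; python3 -m creep '[[0,0,0.6,0,0.75],[0,0,1.2,0,0.75]]';python3 d.py .634 .033 .03 90
```

```text
rows [2.89 3.58 1.67] twist -0.03 q [ 0.71  0.26 -0.61  2.02  0.19  0.91 -0.01] pos [ 0.4183 -0.1395  0.2502] yaw 89.7
clock: 17.3
position: [0.6368, 0.0365, 0.2385]
tool_rot: [3.14, -0.0, 1.577]
force: [0.3, -1.0, 0.1]
grip_width: 0.0645
finger_force: 0.0
clock: 17.55
position: [0.6352, 0.0356, 0.1647]
tool_rot: [-3.141, -0.0, 1.578]
force: [0.6, -0.9, -1.2]
grip_width: 0.064
finger_force: 0.0
rows [-0.04 -0.02  2.25] twist 0.05 q [ 0.22  0.68 -0.56  1.61  0.42  0.97 -0.48] pos [0.6352 0.0356 0.1647] yaw 90.4
```

```bash
python3 -m creep '[[-0.04,-0.02,0.7,0.05,0.75],[-0.04,-0.02,1.3,0.05,0.75],[-0.04,-0.02,1.8,0.05,0.75],[-0.04,-0.02,2.1,0.05,0.75],[-0.04,-0.02,2.22,0.05,0.75]]';python3 -m creep '[[0,0,0,0,0.5],[0,0,0,0,0.3],[0,0,0,0,0.1],[0,0,0,0,0.1],[0,0,0,0,0.1]]' 50; python3 d.py .406 -.146 .1 86
```

```text
clock: 18.18
position: [0.6338, 0.0324, 0.0323]
tool_rot: [-3.141, -0.0, 1.57]
force: [-0.0, -0.9, -0.2]
grip_width: 0.0637
finger_force: 0.0
clock: 18.8
position: [0.6348, 0.0324, 0.0342]
tool_rot: [3.14, -0.0, 1.569]
force: [-0.8, -0.3, 7.4]
grip_width: 0.0248
finger_force: 50.4
rows [-2.98 -3.81 -1.1 ] twist 0.49 q [ 0.17  0.84 -0.48  1.68  0.53  0.75 -0.57] pos [0.6348 0.0324 0.0342] yaw 89.9
```

```bash
python3 -m creep '[[0,0,-0.6,0,0.1],[-0.2,-0.2,-1.2,0,0.1],[-0.8,-0.8,-1.4,0,0.1],[-1.5,-1.5,-1.4,0,0.1],[-2.2,-2.2,-1.4,0,0.1]]';python3 -m creep '[[0,0,0,0,0.1]]'; python3 d.py .406 -.146 .118 86
```

```text
clock: 19.42
position: [0.5005, -0.1009, 0.1175]
tool_rot: [3.141, 0.001, 1.57]
force: [0.8, -2.1, -3.3]
grip_width: 0.0253
finger_force: 50.3
clock: 19.55
position: [0.4989, -0.1035, 0.1173]
tool_rot: [-3.14, 0.003, 1.564]
force: [0.5, 0.4, -2.0]
grip_width: 0.0253
finger_force: 50.3
rows [-0.72 -1.54 -0.01] twist 0.45 q [ 0.5   0.57 -0.56  1.98  0.46  0.71 -0.34] pos [ 0.4989 -0.1035  0.1173] yaw 89.6
```

```bash
python3 -m creep '[[-0.3,-0.7,0,0.2,0.1],[-0.6,-1.3,0,0.45,0.1],[-0.72,-1.54,0,0.45,0.1],[-0.72,-1.54,0,0.45,0.1]]'; python3 -m creep '[[0,0,0.5,0,0.1],[0,0,0.9,0,0.1],[0,0,1.2,0,0.1],[0,0,1.2,0,0.1]]'; python3 - <<'E'
from h import *
im=grab_frame("side");cv2.imwrite("pics/side7.png",im)
for o in("stapler_center","staple_pad"):
    for d in silhouettes("side",o)[:1]: print(o,d["p"],(np.array(d["extent"])*[512,384,512,384]).round(1))
cv2.imwrite("pics/c7.png",cv2.resize(im[100:280,240:420],None,fx=3.3,fy=3.3,interpolation=cv2.INTER_CUBIC))
E
python3 d.py .406 -.146 .034 86
```

```text
clock: 20.05
position: [0.4095, -0.143, 0.1173]
tool_rot: [3.141, 0.0, 1.506]
force: [0.4, -0.2, -2.9]
grip_width: 0.0252
finger_force: 50.7
clock: 20.55
position: [0.4101, -0.1416, 0.0442]
tool_rot: [-3.141, -0.001, 1.509]
force: [0.7, 0.2, -1.9]
grip_width: 0.0252
finger_force: 50.5
stapler_center 0.87 [303.1 170.3 325.4 211.7]
staple_pad 0.6 [297.4 171.4 344.6 229.8]
rows [-0.07 -0.07  0.19] twist 0.05 q [ 0.53  0.61 -0.43  2.21  0.59  0.44 -0.44] pos [ 0.4103 -0.1423  0.0455] yaw 86.4
```

View pics/c7.png

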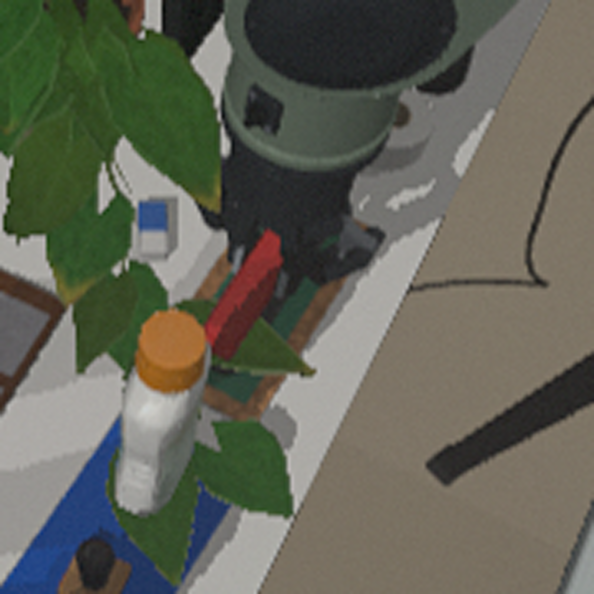

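The side view shows the stapler in the hand over the green pad (crop 245,300), with the bottle and stamp still standing. I lower it and release.

```bash
python3 -m creep '[[-0.06,-0.07,0.1,0.05,0.1],[-0.06,-0.07,0.18,0.05,0.1],[-0.06,-0.07,0.22,0.05,0.1],[-0.06,-0.07,0.22,0.05,0.1]]'; python3 -m creep '[[0,0,0,0,0.3],[0,0,0,0,0.5],[0,0,0,0,0.75],[0,0,0,0,0.75],[0,0,-0.4,0,0.75]]';python3 -m creep '[[0,0,-1,0,0.75],[0,0,-2,0,0.75],[0,0,-3,0,0.75],[0,0,-3,0,0.75]]';python3 d.py .414 .096 .25 90
```

```text
clock: 21.2
position: [0.4048, -0.1461, 0.0321]
tool_rot: [-3.141, 0.001, 1.5]
force: [-5.4, -0.2, 16.4]
grip_width: 0.025
finger_force: 53.3
clock: 21.82
position: [0.4043, -0.1455, 0.0551]
tool_rot: [-3.139, -0.001, 1.5]
force: [-0.2, -1.2, 0.9]
grip_width: 0.0642
finger_force: 0.0
clock: 22.32
position: [0.4065, -0.1466, 0.2392]
tool_rot: [3.136, 0.003, 1.499]
force: [0.1, -0.5, -0.0]
grip_width: 0.0642
finger_force: 0.0
rows [ 4.04 -0.16 -0.19] twist -0.52 q [ 0.81  0.27 -0.71  2.06  0.23  0.88 -0.1 ] pos [ 0.4065 -0.1466  0.2392] yaw 85.9
```

```bash
python3 -m creep '[[0.9,0,-0.19,-0.1,0.65],[1.8,0,-0.19,-0.2,0.65],[2.7,-0.1,-0.19,-0.3,0.6],[3.6,-0.15,-0.19,-0.4,0.6],[4.05,-0.16,-0.19,-0.52,0.6]]'; python3 - <<'E'
from h import *
I=[]
for n in("side","top"):
    im=grab_frame(n);cv2.imwrite(f"pics/{n}8.png",im)
    hsv=cv2.cvtColor(im,cv2.COLOR_BGR2HSV)
    x0,y0,x1,y1=(280,140,370,240) if n=="side" else (265,220,360,275)
    roi=np.zeros(im.shape[:2],bool); roi[y0:y1,x0:x1]=1
    m=roi&((hsv[...,0]<6)|(hsv[...,0]>172))&(hsv[...,1]>150)&(hsv[...,2]>60)
    k,l,s,c=cv2.connectedComponentsWithStats(m.astype(np.uint8)); i=1+np.argmax(s[1:,4])
    print(n,s[i],rect(n,l==i,.043))
    for o in("stapler_center","staple_pad"):
        for d in silhouettes(n,o)[:1]: print(o,d["p"],(np.array(d["extent"])*[512,384,512,384]).round(1),rect(n,d["mask"],.004))
    I.append(im[130:310,220:400])
cv2.imwrite("pics/c8.png",cv2.resize(np.hstack(I),None,fx=2.2,fy=2.2))
E
python3 d.py .414 .096 .05 90
```

```text
clock: 22.95
position: [0.412, 0.0996, 0.2466]
tool_rot: [-3.141, -0.0, 1.576]
force: [0.2, -1.6, -0.5]
grip_width: 0.0511
finger_force: 0.0
side [304 163  38  46 428] ((0.4059974253177643, -0.1416729986667633), (0.13999532163143158, 0.02531607449054718), 86.0392074584961)
staple_pad 0.74 [300.2 165.8 354.6 225.4] ((0.38148924708366394, -0.14623340964317322), (0.18451762199401855, 0.04534955322742462), 79.45060729980469)
top [285 239  50  13 326] ((0.4048782289028168, -0.13617949187755585), (0.12103497236967087, 0.022959033027291298), 85.44783782958984)
stapler_center 0.89 [285.8 241.2 341.  253.8] ((0.40233349800109863, -0.1511991173028946), (0.14602547883987427, 0.039041608572006226), 87.14830780029297)
staple_pad 0.92 [272.8 229.3 348.5 265.1] ((0.4049813449382782, -0.14548824727535248), (0.18441154062747955, 0.08453648537397385), 85.8272476196289)
rows [-0.    0.03  3.28] twist 0.0 q [ 0.36  0.28 -0.85  2.06  0.26  0.92 -0.64] pos [0.4125 0.0961 0.2467] yaw 90.0
```

View pics/c8.png

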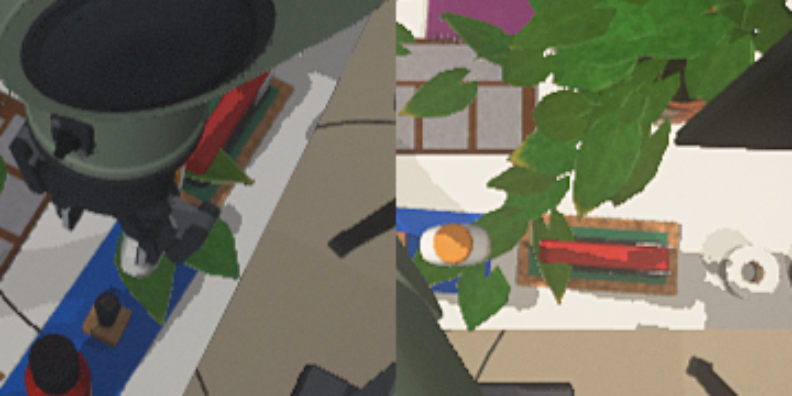

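The stapler lies along the pad's middle (top crop 605,257), and the measured offset is about 2 mm. Next I put the stamp back.

```bash
python3 -m creep '[[0,0.03,0.8,0,0.6],[0,0.03,1.6,0,0.55],[0,0.03,2.4,0,0.55],[0,0.03,3,0,0.55],[0,0.03,3.23,0,0.55]]'; python3 -m creep '[[0,0,0,0,0.4],[0,0,0,0,0.15],[0,0,0,0,0.15],[0,0,0,0,0.15]]' 25; python3 d.py .5678 .0321 .114 90
```

```text
clock: 23.88
position: [0.4136, 0.0962, 0.0518]
tool_rot: [-3.139, 0.001, 1.571]
force: [0.9, -0.3, 0.5]
grip_width: 0.0468
finger_force: 0.0
clock: 24.38
position: [0.4149, 0.097, 0.0541]
tool_rot: [3.14, -0.0, 1.572]
force: [-2.7, -0.9, 12.3]
grip_width: 0.0219
finger_force: 25.4
rows [-1.08  2.55 -0.99] twist 0.01 q [ 0.08  0.61 -0.57  2.22  0.71  0.5  -1.05] pos [0.4149 0.097  0.0541] yaw 90.1
```

```bash
python3 -m creep '[[0,0,-0.4,0,0.15],[0,0,-0.8,0,0.15],[0,0.6,-1,0,0.15],[0,1.2,-1,0,0.15],[-0.3,1.8,-1,0,0.15]]';python3 -m creep '[[-0.4,0.4,0,0,0.15],[-0.75,0.75,0,0,0.15],[-0.77,0.75,0,0,0.15],[-0.77,0.75,0,0,0.15]]'; python3 d.py .5678 .0318 .0555 90
```

```text
clock: 25.0
position: [0.5239, 0.0799, 0.1143]
tool_rot: [3.14, -0.001, 1.574]
force: [-0.3, 0.1, -0.7]
grip_width: 0.0214
finger_force: 25.0
clock: 25.5
position: [0.5671, 0.0334, 0.1136]
tool_rot: [3.142, -0.0, 1.572]
force: [-0.7, 0.2, 0.4]
grip_width: 0.0214
finger_force: 25.0
rows [-0.03  0.01  0.97] twist 0.01 q [ 0.3   0.68 -0.67  1.83  0.56  0.83 -0.64] pos [0.5671 0.0334 0.1136] yaw 90.1
```

```bash
python3 -m creep '[[-0.02,0.01,0.4,0,0.15],[-0.02,0.01,0.75,0,0.15],[-0.02,0.01,0.9,0,0.15],[-0.02,0.01,0.97,0,0.15],[-0.02,0.01,0.97,0,0.15]]';python3 -m creep '[[0,0,0,0,0.3],[0,0,0,0,0.45],[0,0,0,0,0.55],[0,0,-0.7,0,0.55],[0,0,-1.5,0,0.55]]'; python3 -m creep '[[0,0,-1,0,0.7],[0,0,-2,0,0.7],[0,0,-2,0,0.7]]';python3 d.py .4078 .183 .265 90
```

```text
clock: 26.12
position: [0.5681, 0.0325, 0.0559]
tool_rot: [3.141, 0.0, 1.573]
force: [-4.9, -0.3, 9.6]
grip_width: 0.0218
finger_force: 26.8
clock: 26.75
position: [0.5676, 0.0321, 0.1457]
tool_rot: [-3.14, -0.0, 1.573]
force: [-0.1, -0.7, 1.1]
grip_width: 0.047
finger_force: 0.0
clock: 27.12
position: [0.5697, 0.0324, 0.2694]
tool_rot: [3.135, -0.0, 1.572]
force: [0.5, -1.2, -0.7]
grip_width: 0.0596
finger_force: 0.0
rows [ 2.51 -2.7   0.06] twist 0.01 q [ 0.39  0.49 -0.78  1.69  0.38  1.11 -0.5 ] pos [0.5697 0.0324 0.2694] yaw 90.1
```

```bash
python3 -m creep '[[0.6,-0.65,0,0,0.7],[1.2,-1.3,0,0,0.7],[1.8,-1.95,0,0,0.7],[2.4,-2.55,0,0,0.7],[2.51,-2.7,0,0,0.7]]';python3 -m creep '[[0,0,0,0,0.7]]'; python3 d.py .4078 .183 .177 90
```

```text
clock: 27.75
position: [0.404, 0.184, 0.2651]
tool_rot: [3.141, 0.0, 1.576]
force: [1.3, -1.1, -0.5]
grip_width: 0.0595
finger_force: 0.0
clock: 27.88
position: [0.4059, 0.1822, 0.265]
tool_rot: [3.142, 0.0, 1.573]
force: [1.5, -0.8, 0.0]
grip_width: 0.0596
finger_force: 0.0
rows [0.01 0.03 1.47] twist 0.02 q [ 0.19  0.3  -0.9   1.99  0.28  0.98 -0.84] pos [0.4059 0.1822 0.265 ] yaw 90.1
```

```bash
python3 -m creep '[[0.01,0.03,0.5,0,0.7],[0.01,0.03,1,0,0.7],[0.01,0.03,1.35,0,0.7],[0.01,0.03,1.46,0,0.7],[0.01,0.03,1.46,0,0.5]]' 40; python3 -m creep '[[0,0,0,0,0.3],[0,0,0,0,0.3],[0,0,0,0,0.3],[0,0,0,0,0.3]]' 40; python3 d.py .5677 .0952 .2391 90
```

```text
clock: 28.5
position: [0.4081, 0.1825, 0.1775]
tool_rot: [-3.141, -0.0, 1.572]
force: [0.6, -0.9, -0.4]
grip_width: 0.0434
finger_force: 0.0
clock: 29.0
position: [0.4081, 0.1831, 0.1779]
tool_rot: [3.141, -0.0, 1.572]
force: [0.1, -0.3, 6.2]
grip_width: 0.0352
finger_force: 40.4
rows [-1.47  2.66 -1.02] twist 0.01 q [ 0.09  0.43 -0.82  2.08  0.44  0.8  -0.99] pos [0.4081 0.1831 0.1779] yaw 90.1
```

```bash
python3 -m creep '[[0,0,-0.5,0,0.3],[-0.3,0,-0.9,0,0.3],[-0.8,0,-1,0,0.3],[-1.3,0.2,-1,0,0.3],[-1.46,0.8,-1,0,0.3]]';python3 -m creep '[[0,0.5,0,0,0.3],[0,1,0,0,0.3],[0,1.5,0,0,0.3],[0,1.85,0,0,0.3],[0,1.85,0,0,0.3]]'; python3 d.py .5677 .0952 .1795 90
```

```text
clock: 29.62
position: [0.4557, 0.0932, 0.2378]
tool_rot: [3.141, 0.002, 1.571]
force: [1.4, 1.6, -1.9]
grip_width: 0.0351
finger_force: 40.7
clock: 30.25
position: [0.5673, 0.0955, 0.2369]
tool_rot: [-3.141, -0.001, 1.572]
force: [-1.0, 0.9, -2.3]
grip_width: 0.0349
finger_force: 40.8
rows [-0.01  0.01  0.96] twist 0.01 q [ 0.27  0.54 -0.78  1.71  0.43  1.07 -0.64] pos [0.5673 0.0955 0.2369] yaw 90.1
```

```bash
python3 -m creep '[[0,0.01,0.4,0,0.3],[0,0.01,0.7,0,0.3],[0,0.01,0.88,0,0.3],[0,0.01,0.95,0,0.3],[0,0.01,0.96,0,0.3]]';python3 -m creep '[[0,0,0,0,0.45],[0,0,0,0,0.6],[0,0,0,0,0.7],[0,0,-0.6,0,0.7],[0,0,-1.5,0,0.7]]'; python3 d.py .412 .0135 .28 90
```

```text
clock: 30.88
position: [0.5675, 0.0957, 0.1802]
tool_rot: [3.141, -0.0, 1.572]
force: [0.5, -0.5, -0.9]
grip_width: 0.0354
finger_force: 40.8
clock: 31.5
position: [0.5668, 0.0954, 0.2701]
tool_rot: [-3.139, 0.0, 1.573]
force: [1.0, -0.2, 0.5]
grip_width: 0.0598
finger_force: 0.0
rows [-1.36 -2.58 -0.16] twist 0.01 q [ 0.28  0.51 -0.79  1.67  0.39  1.13 -0.62] pos [0.5668 0.0954 0.2701] yaw 90.1
```

```bash
python3 -m creep '[[-0.35,-0.6,-0.16,0,0.7],[-0.7,-1.3,-0.16,0,0.7],[-1.05,-1.95,-0.16,0,0.7],[-1.36,-2.5,-0.16,0,0.7],[-1.36,-2.58,-0.16,0,0.7]]';python3 -m creep '[[0,0,0,0,0.7]]'; python3 d.py .412 .0135 .197 90
```

```text
clock: 32.12
position: [0.4113, 0.0123, 0.2798]
tool_rot: [3.141, 0.002, 1.57]
force: [1.7, -0.2, 1.0]
grip_width: 0.0597
finger_force: 0.0
clock: 32.25
position: [0.4131, 0.0138, 0.2799]
tool_rot: [3.141, 0.0, 1.572]
force: [0.5, 0.2, 0.2]
grip_width: 0.0597
finger_force: 0.0
rows [-0.   -0.02  1.38] twist 0.01 q [ 0.61  0.21 -0.89  2.03  0.19  0.98 -0.38] pos [0.4131 0.0138 0.2799] yaw 90.1
```

```bash
python3 -m creep '[[0,-0.02,0.5,0,0.7],[0,-0.02,1,0,0.7],[0,-0.02,1.28,0,0.7],[0,-0.02,1.37,0,0.7],[0,-0.02,1.37,0,0.5]]' 40; python3 -m creep '[[0,0,0,0,0.3],[0,0,0,0,0.3],[0,0,0,0,0.3],[0,0,0,0,0.3]]' 40; python3 d.py .5676 -.0312 .26 90
```

```text
clock: 32.88
position: [0.412, 0.0141, 0.1976]
tool_rot: [3.141, -0.0, 1.573]
force: [-0.1, 0.0, 0.5]
grip_width: 0.0435
finger_force: 0.0
clock: 33.38
position: [0.4122, 0.0137, 0.1981]
tool_rot: [3.14, 0.0, 1.572]
force: [0.9, 0.8, 8.0]
grip_width: 0.0357
finger_force: 40.8
rows [-0.75  2.59 -1.03] twist 0.01 q [ 0.51  0.34 -0.83  2.14  0.35  0.8  -0.53] pos [0.4122 0.0137 0.1981] yaw 90.1
```

```bash
python3 -m creep '[[0,0,-0.5,0,0.3],[-0.2,0,-0.95,0,0.3],[-0.5,0.3,-1.1,0,0.3],[-0.74,0.8,-1.1,0,0.3],[-0.74,1.4,-1.1,0,0.3]]';python3 -m creep '[[0,0.5,0,0,0.3],[0,1,0,0,0.3],[0,1.18,0,0,0.3],[0,1.18,0,0,0.3]]'; python3 d.py .5676 -.0312 .1998 90
```

```text
clock: 34.0
position: [0.4963, -0.0323, 0.2637]
tool_rot: [3.141, 0.001, 1.57]
force: [-0.7, 0.1, -1.1]
grip_width: 0.0357
finger_force: 40.9
clock: 34.5
position: [0.5662, -0.0303, 0.2632]
tool_rot: [-3.141, -0.0, 1.572]
force: [-1.1, -0.0, -1.5]
grip_width: 0.036
finger_force: 41.0
rows [-0.01  0.02  1.06] twist 0.01 q [ 0.5   0.5  -0.78  1.7   0.39  1.1  -0.39] pos [ 0.5662 -0.0303  0.2632] yaw 90.1
```

```bash
python3 -m creep '[[0,0.02,0.4,0,0.3],[0,0.02,0.8,0,0.3],[0,0.02,0.98,0,0.3],[0,0.02,1.05,0,0.3],[0,0.02,1.06,0,0.3]]';python3 -m creep '[[0,0,0,0,0.45],[0,0,0,0,0.6],[0,0,0,0,0.7],[0,0,-0.6,0,0.7],[0,0,-1.5,0,0.7]]'; python3 d.py .42 -.14 .3 90
```

```text
clock: 35.12
position: [0.5677, -0.0304, 0.2003]
tool_rot: [3.141, 0.0, 1.572]
force: [0.2, -1.1, -1.8]
grip_width: 0.0359
finger_force: 40.9
clock: 35.75
position: [0.567, -0.0305, 0.2899]
tool_rot: [-3.139, -0.001, 1.573]
force: [1.1, 0.5, 0.8]
grip_width: 0.0598
finger_force: 0.0
rows [-1.82 -2.45 -0.16] twist 0.01 q [ 0.51  0.48 -0.79  1.66  0.36  1.16 -0.37] pos [ 0.567  -0.0305  0.2899] yaw 90.1
```

```bash
python3 -m creep '[[0,-0.8,-0.2,0,0.7],[-0.3,-1.5,-0.2,0,0.7],[-0.8,-2.2,-0.2,0,0.7],[-1.6,-2.45,-0.2,0,0.7],[-2.4,-2.45,-0.2,0,0.7]]'; python3 -m creep '[[0,0,0,0,0.7],[0,0,0,0,0.7]]'; python3 - <<'E'
from h import *
I=[]
for n in("side","top"):
    im=grab_frame(n);cv2.imwrite(f"pics/{n}9.png",im)
    for o in("bottle_center","duster_can_center","stamp_center","stapler_center"):
        for d in silhouettes(n,o)[:1]: print(n,o,d["p"],(np.array(d["extent"])*[512,384,512,384]).round(1))
    I.append(im[120:320,150:350])
cv2.imwrite("pics/c9.png",cv2.resize(np.hstack(I),None,fx=2,fy=2))
E
```

```text
clock: 36.38
position: [0.4198, -0.1763, 0.3024]
tool_rot: [3.141, 0.002, 1.572]
force: [1.6, 0.2, -0.1]
grip_width: 0.06
finger_force: 0.0
clock: 36.62
position: [0.4209, -0.1743, 0.3018]
tool_rot: [3.141, -0.0, 1.572]
force: [-0.6, 0.6, 0.4]
grip_width: 0.06
finger_force: 0.0
side bottle_center 0.67 [218.5 139.4 243.5 212.2]
side duster_can_center 0.91 [181.5 198.2 217.4 253.2]
side stamp_center 0.76 [215.1 200.8 233.4 227. ]
side stapler_center 0.57 [303.8 156.1 345.4 214. ]
top bottle_center 0.58 [251.4 154.5 280.  191.1]
top stamp_center 0.71 [238.5 175.7 248.9 188.1]
top stapler_center 0.55 [286.9 240.6 344.3 259.5]
```

View pics/c9.png

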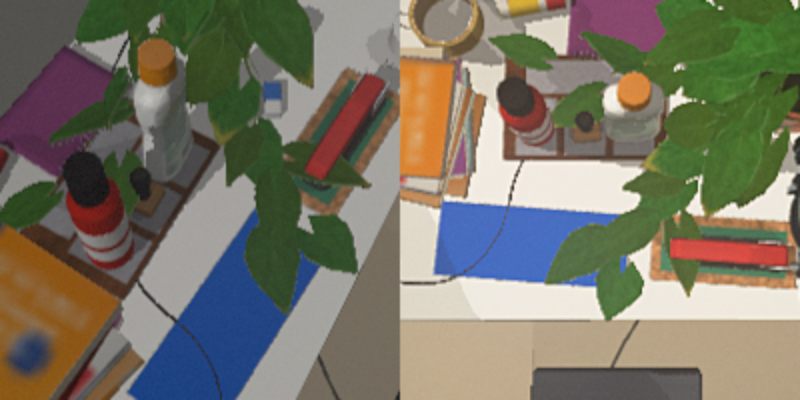

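The bottle, stamp and can are back, upright, with outlines within a pixel or two of the start. The stapler is centred on the pad (top crop 725,252).

```bash
python3 -c "
from workcell import bot
print(bot.job_done())"
```

```text
the job is handed in; nothing more can be done
None
```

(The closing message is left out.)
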